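# Face up the jumbled bottle display

## Task

Customers have put small bottles back into the wrong trays of the counter display, and one flat flask was left on the counter mat. Put every bottle back where it belongs: upright in the middle of the front place of the tray that holds the stock of its own shape, with the flask's broad face square to the front. Only one bottle fits a front place, so use a free spot on the way where you have to, set the glass down without dropping it, and never tip a bottle over.

Things in the scene. Friction and masses are not known exactly. Their poses are not given: they have to be found in the camera images.
- slim_center (a point): Loose slim round bottle, 36 mm across and 132 mm tall, about 0.2 kg. Brown glass, black round cap 24 mm across on the top 20 mm, over a neck 18 mm across and 18 mm long: grip the cap from above. Point: on its axis, half-way up (66 mm above its foot); z up. Starts in front in another kind's tray.
- square_center (a point): Loose square bottle, 44 x 44 mm and 118 mm tall, about 0.2 kg. Brown glass, black round cap 24 mm across on the top 20 mm, over a neck 18 mm across and 18 mm long: grip the cap from above. Point: on its axis, half-way up (59 mm above its foot); z up. x and y are square to its sides. Starts in front in some tray, perhaps its own.
- globe_center (a point): Loose round-bellied bottle, 62 mm across the belly and 104 mm tall, about 0.2 kg. Brown glass, black round cap 24 mm across on the top 20 mm, over a neck 18 mm across and 18 mm long: grip the cap from above. Point: on its axis, half-way up (52 mm above its foot); z up. Starts in front in another kind's tray.
- flask_center (a point): Loose flat flask, 66 mm wide, 28 mm thick and 118 mm tall, about 0.2 kg. Brown glass, black round cap 24 mm across on the top 20 mm, over a neck 18 mm across and 18 mm long: grip the cap from above. Point: on its axis, half-way up (59 mm above its foot); z up. x: normal of the broad faces, y: along the width. Starts alone on the mat, yaw within 0.7 rad.
- tray_slim: Fixed grey one-lane tray of the slim round bottles, told by its stock: two slim round bottles, 132 mm tall, fixed in the lane 80 and 160 mm behind the front place. Origin: middle of the front place, on the floor; x along the lane to the front (away from the robot), y across, z up. The four trays stand side by side, 110 mm apart, in any order, at one height and yaw.
- tray_square: Fixed grey one-lane tray of the square bottles, told by its stock: two square bottles, 118 mm tall, fixed in the lane 80 and 160 mm behind the front place. Origin: middle of the front place, on the floor; x along the lane to the front (away from the robot), y across, z up. Lane 102 mm wide; its side walls and clear front lip are 22 mm high.
- tray_globe: Fixed grey one-lane tray of the round-bellied bottles, told by its stock: two round-bellied bottles, 104 mm tall, fixed in the lane 80 and 160 mm behind the front place. Origin: middle of the front place, on the floor; x along the lane to the front (away from the robot), y across, z up. The front lip is 48 mm ahead of the origin, 22 mm high as are the side walls.
- tray_flask: Fixed grey one-lane tray of the flat flasks, told by its stock: two flat flasks, 118 mm tall, fixed in the lane 80 and 160 mm behind the front place. Origin: middle of the front place, on the floor; x along the lane to the front (away from the robot), y across, z up. Its front place is empty at the start.
- mat: Fixed black ribbed rubber counter mat, 300 x 170 mm, 3 mm thick, left of the trays; origin at the centre of its underside, x along its length, away from the robot. The flask starts on it; a folded corkscrew and a paper roll, under 30 mm high, lie on its near end; the rest is free. Nothing taller than the bottles stands near the mat or the trays.
Mind the look-alikes: they are no part of the job. What is shaped like the part that bears slim_center but blue is not meant.

How it is judged (in metres and radians):
At the end, for the whole second after the job is handed in: Each of the four bottles stands released, upright (within 0.08 rad) and at rest on the floor of its own kind's tray, its axis within 15 mm of the middle of the front place; the flask's broad faces look along the lane within 0.3 rad (horizontal distance between slim_center and tray_slim below 0.015 m and z of slim_center in the frame of tray_slim between 0.06 and 0.072 m and angle between each of slim_center, square_center, globe_center, flask_center's own z axis and vertical below 0.08 rad and linear speed of each of bottle_slim, bottle_square, bottle_globe, bottle_flask below 0.02 m/s and horizontal distance between square_center and tray_square below 0.015 m and z of square_center in the frame of tray_square between 0.053 and 0.065 m and horizontal distance between globe_center and tray_globe below 0.015 m and z of globe_center in the frame of tray_globe between 0.046 and 0.058 m and horizontal distance between flask_center and tray_flask below 0.015 m and z of flask_center in the frame of tray_flask between 0.053 and 0.065 m and angle between the x axis of flask_center and the x axis of tray_flask, either way round below 0.3 rad); the robot touches nothing.
It fails at once if a bottle was tipped over (more than 0.5 rad) (angle between any of slim_center, square_center, globe_center, flask_center's own z axis and vertical above 0.5 rad).
It fails at once if a bottle was dropped: it fell free of the fingers at over 0.7 m/s (a fall of more than about 25 mm) ((linear speed of bottle_slim above 0.7 m/s and contact force between the fingers and bottle_slim below 0.1 N) or (linear speed of bottle_square above 0.7 m/s and contact force between the fingers and bottle_square below 0.1 N) or (linear speed of bottle_globe above 0.7 m/s and contact force between the fingers and bottle_globe below 0.1 N) or (linear speed of bottle_flask above 0.7 m/s and contact force between the fingers and bottle_flask below 0.1 N)).
It also fails if it takes over 112 s, if anything falls off the work surface, if the arm or the gripper's body presses on something with over 40 N, if the wrist force passes 120 N, or if a joint passes its speed limit or range.

## Robot

A 6-joint arm with a two-finger parallel gripper is mounted at the origin on the work surface. World frame = base frame: x ahead of the robot, y to its left, z up, the work surface at z = 0. Lengths are in mm, angles in rad, forces in N, time in s.
With the tool pointing down it reaches from about 350 to 975 mm from the base axis. Payload 7.1 kg.
Tool frame: the origin (TCP) lies midway between the tips of the shut fingers; the grasp point (between the pads) lies 19 mm behind it; z points along the fingers, x is the direction in which the jaws open and shut, and the axes are right-handed (so a half turn about z gives the same grasp; the last joint's range is limited). The gripper opens to 88 mm and grips with 3 to 60 N. Pads are 20 mm wide; open, the fingers measure 115 mm over their backs; the gripper's body (75 mm by 178 mm) begins 61 mm behind the grasp point.
Start: joints at [-1.245, 0.423, 1.63, -0, 1.089, -0.019], TCP at [211.272, -588.191, 222.675] pointing down, gripper open.
Joint ranges: [-3, 3], [-0.9, 2.11], [0.09, 2.58], [-1.31, 4.45], [0.11, 2.69], [-2.54, 2.54]. Speed limits (rad/s): [2.39, 2.39, 3.01, 3.14, 3.14, 3.14].

## Interface

Orientations are given as a rotation vector (axis times angle).
In Python, from workcell import telemetry, imaging, ticket gives the robot as it stands.
- The arm moves only by the tool jog_arm, never from a script. Its arguments are lists of equal length, an entry for each row: "travel": the shift along the world's x, y, z in units of 400 mm (1.0 is 400 mm), a list of three; "dr": the turn, a rotation vector about the world's x, y, z in units of 90 degrees (1.0 is 90 degrees), a list of three. In form: {"travel": [[tx, ty, tz], ...], "dr": [[wx, wy, wz], ...]}. A call has exactly 10 rows; each row is the pose to reach, as a shift and turn from the pose measured when the call began; what a row does not reach only later rows make up. A row lasts 1/10 s, in which the tool goes at most 50 mm and 8.59 degrees, less where a joint would pass 70% of its speed; a pose out of reach is approached as far as the arm can. A call with a number of a shift or a turn outside -1 to 1 is refused whole. A call with a gripper value outside its range is refused whole. "hand" is the opening, from -1 (shut) to 1 (fully open), set as the call begins (left out, the last holds). The fingers move at their own pace and stop on an object; the grip force is fixed at half the most. Time passes only in rows, so rows that repeat a pose let the fingers close, or fill a call up. It gives the time, the measured TCP pose, the force and the opening at its end, in the units of the state.
- telemetry.get_obs(): the state, without advancing time (a new reading comes with each control period).
- imaging.get_image(name): name is "scene" or "top"; returns a dict with "pixels" (384x512x3 uint8, red, green, blue), "range_z" (384x512 float32, mm along the optical axis (not along the pixel's ray), 0 where there is no reading), "fx", "fy", "cx", "cy" (pixels), "extrinsics" (4x4, takes a point from world to camera coordinates). Camera axes: x right, y down, z forward; pixel columns grow to the right and rows downward; lengths in mm; the calibration is good to about 2 mm. A picture is of the moment at which its call begins.
- ticket.close_job(): hands the job in, once; it reports no verdict.
The state is a dict: "t": time; "qpos": joint angles; "qvel": joint speeds; "joint_torque": joint torques, N m; "ee_pos": TCP position; "orientation": TCP orientation; "ft_force": force on the tool from outside, world axes, zero at the start; "moment": the same for the moment, N m; "width": finger opening in mm.
Only numpy, scipy, OpenCV 4.12 (cv2) and the standard library are available. Lean on these libraries where they do the work, as an engineer would, in place of code of your own. Each camera call takes 0.05 s, during which the arm holds its last target. There are 200 camera calls.

## Working session

There is one attempt and no reset: what is moved stays moved. The work goes in short steps, Python scripts to look and compute and a tool call to move; the robot and the scene stay as the last step left them, time stands still between calls to the robot, and variables do not carry over. Pictures are saved under pics/ and viewed, about 12 in all and at most 16, crops included, and the job is handed in when it is done.

Besides the shell and the picture viewer there is one more tool, called after "Emit:" as name(argument=value, ...) on one line, values as JSON. jog_arm: Moves the arm, as the interface text tells. Its arguments: {"type":"object","properties":{"travel":{"type":"array"},"dr":{"type":"array"},"hand":{"type":"number"}},"required":["travel","dr"]}

```bash
mkdir -p pics; ls; python3 - <<'E'
from workcell import telemetry, imaging
import cv2,numpy as np
print({k:np.round(v,3) for k,v in telemetry.get_obs().items()})
for n in("scene","top"):
    d=imaging.get_image(n); np.savez(f"{n}0.npz",**d)
    cv2.imwrite(f"pics/{n}0.png",d["pixels"][:,:,::-1])
    print(n,d["fx"],d["fy"],d["cx"],d["cy"]);print(np.round(d["extrinsics"],3))
E
```

```text
pics
{'t': np.float64(0.0), 'qpos': array([-1.245,  0.424,  1.631, -0.   ,  1.089, -0.019]), 'qvel': array([-0.   , -0.   ,  0.001, -0.   , -0.001,  0.   ]), 'joint_torque': array([ 1.0000e-03, -5.4463e+01, -2.7367e+01,  6.4000e-02,  2.3000e-02,
       -0.0000e+00]), 'ee_pos': array([ 211.083, -587.674,  221.905]), 'orientation': array([-2.569e+00,  1.807e+00,  2.000e-03]), 'ft_force': array([-0.195,  0.345, -0.306]), 'moment': array([-0.006, -0.011,  0.009]), 'width': np.float64(88.123)}
scene 422.85892946832024 422.85892946832024 256.33260779387746 189.16450563240804
[[-5.690000e-01  8.220000e-01 -8.000000e-03  2.838380e+02]
 [ 6.690000e-01  4.570000e-01 -5.860000e-01 -3.441830e+02]
 [-4.780000e-01 -3.390000e-01 -8.100000e-01  1.510716e+03]
 [ 0.000000e+00  0.000000e+00  0.000000e+00  1.000000e+00]]
top 476.7920633627232 476.7920633627232 257.85205651271997 188.51682494829845
[[ 8.000000e-03 -1.000000e+00  3.000000e-02  2.075300e+01]
 [-9.810000e-01 -1.400000e-02 -1.950000e-01  5.556080e+02]
 [ 1.950000e-01 -2.800000e-02 -9.800000e-01  1.164994e+03]
 [ 0.000000e+00  0.000000e+00  0.000000e+00  1.000000e+00]]
```

View pics/scene0.png

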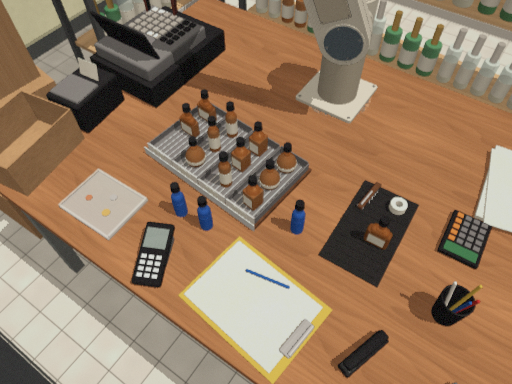

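View pics/top0.png

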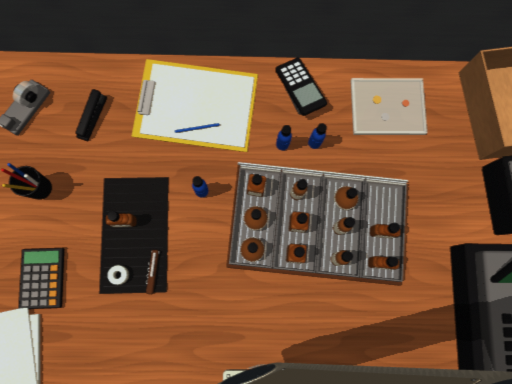

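```bash
cat > h.py <<'E'
import numpy as np,cv2
from workcell import telemetry, imaging
def cloud(d):
    z=d["range_z"].astype(float);v,u=np.mgrid[:384,:512]
    c=np.stack([(u-d["cx"])/d["fx"]*z,(v-d["cy"])/d["fy"]*z,z],-1)
    E=d["extrinsics"];return (c-E[:3,3])@E[:3,:3]
def proj(d,p):
    c=d["extrinsics"][:3,:3]@np.array(p,float)+d["extrinsics"][:3,3]
    return np.array([d["fx"]*c[0]/c[2]+d["cx"],d["fy"]*c[1]/c[2]+d["cy"]])
def ray(d,uv,h):
    E=d["extrinsics"];R=E[:3,:3];o=-R.T@E[:3,3]
    r=R.T@np.array([(uv[0]-d["cx"])/d["fx"],(uv[1]-d["cy"])/d["fy"],1]);return o+r*(h-o[2])/r[2]
def caps(d,P=None):
    """black blobs above 70 mm: centroid of top-of-cap points"""
    P=cloud(d) if P is None else P
    m=((d["pixels"].max(-1)<60)&(P[...,2]>70)&(P[...,2]<170)&(d["range_z"]>0)&(P[...,0]>350)).astype(np.uint8)
    n,l,s,c=cv2.connectedComponentsWithStats(m)
    for i in range(1,n):
        if s[i,4]<12: continue
        q=P[l==i];top=np.percentile(q[:,2],90);t=(l==i)&(P[...,2]>top-5)
        vv,uu=np.nonzero(t);r=ray(d,(uu.mean(),vv.mean()),top)
        print(np.round(c[i]),s[i,4],"n",t.sum(),"cloud",np.round(P[t].mean(0)),"ray",np.round(r))
E
python3 - <<'E'
from h import *
for n in("scene","top"):
    d=dict(np.load(f"{n}0.npz"));print(n);caps(d)
t=dict(np.load("top0.npz"))["pixels"][150:295,225:415,::-1]
s=dict(np.load("scene0.npz"))["pixels"][85:225,140:315,::-1]
m=dict(np.load("scene0.npz"))["pixels"][170:285,310:425,::-1]
r=lambda x,w,h:cv2.resize(x,(w,h),interpolation=cv2.INTER_CUBIC)
cv2.imwrite("pics/c0.png",np.vstack([np.hstack([r(t,400,300),r(s,400,300)]),np.hstack([r(m,300,300),np.zeros((300,500,3),np.uint8)])]))
P=cloud(dict(np.load("top0.npz")))
for u,v in[(320,260),(280,265),(365,265),(315,215),(385,205),(130,270),(150,205),(110,185),(220,220)]:print((u,v),np.round(P[v,u]))
E
```

```text
scene
[106.  86.] 1958 n 547 cloud [ 552. -630.  113.] ray [ 554. -628.  114.]
[204.  94.] 54 n 27 cloud [ 375. -284.  135.] ray [ 376. -283.  137.]
[230. 106.] 53 n 28 cloud [ 385. -175.  149.] ray [ 386. -174.  151.]
[186. 108.] 54 n 29 cloud [ 455. -290.  136.] ray [ 456. -289.  138.]
[212. 121.] 67 n 38 cloud [ 465. -181.  150.] ray [ 466. -181.  152.]
[258. 126.] 58 n 30 cloud [396. -66. 136.] ray [397. -65. 138.]
[192. 141.] 65 n 31 cloud [ 541. -196.  123.] ray [ 542. -195.  124.]
[240. 142.] 65 n 39 cloud [475. -72. 136.] ray [476. -71. 137.]
[287. 147.] 59 n 34 cloud [407.  44. 122.] ray [408.  45. 124.]
[223. 156.] 76 n 44 cloud [554. -71. 150.] ray [555. -70. 152.]
[270. 164.] 72 n 45 cloud [485.  36. 122.] ray [486.  37. 124.]
[252. 180.] 77 n 49 cloud [567.  36. 136.] ray [567.  37. 137.]
[174. 188.] 70 n 42 cloud [ 700. -122.  131.] ray [ 701. -121.  133.]
[202. 201.] 77 n 46 cloud [694. -35. 132.] ray [695. -34. 134.]
[299. 205.] 82 n 54 cloud [562. 178. 131.] ray [563. 179. 132.]
[384. 221.] 99 n 62 cloud [476. 377. 120.] ray [477. 377. 122.]
[451. 307.] 267 n 114 clo
[... 1077 characters left out ...]
 ray [ 450. -293.  139.]
[252. 247.] 84 n 65 cloud [402.  41. 124.] ray [402.  41. 125.]
[478. 255.] 804 n 102 cloud [ 374. -500.  126.] ray [ 375. -504.  119.]
[299. 252.] 89 n 70 cloud [392. -68. 138.] ray [391. -68. 140.]
[347. 256.] 100 n 77 cloud [ 382. -178.  151.] ray [ 382. -177.  153.]
[392. 261.] 106 n 64 cloud [ 371. -287.  138.] ray [ 371. -286.  140.]
[506. 263.] 13 n 12 cloud [ 368. -554.  140.] ray [ 368. -553.  142.]
(320, 260) [ 378. -136.   15.]
(280, 265) [364. -32.  18.]
(365, 265) [ 366. -252.   16.]
(315, 215) [ 494. -124.   19.]
(385, 205) [ 523. -310.   17.]
(130, 270) [348. 351.   4.]
(150, 205) [517. 309.   4.]
(110, 185) [569. 416.   7.]
(220, 220) [480. 124.   2.]
```

View pics/c0.png

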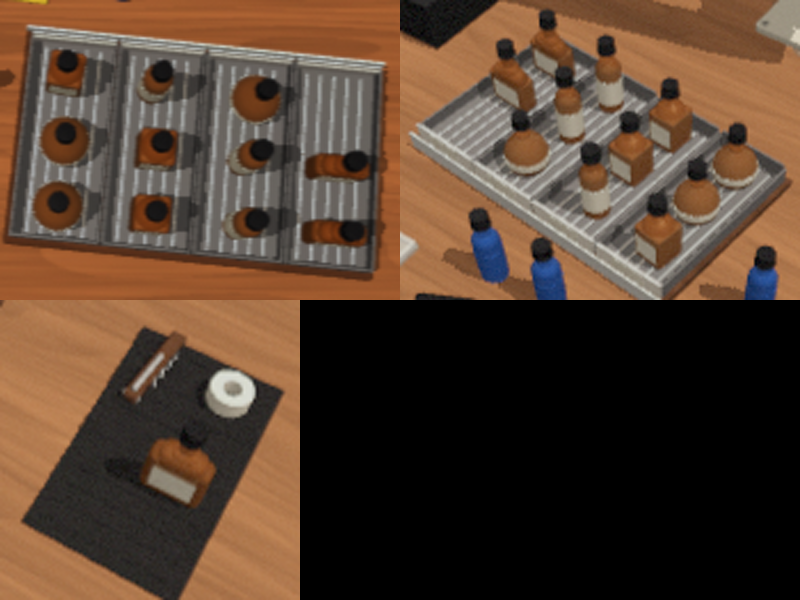

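```bash
python3 - <<'E'
from h import *
Q=[]
for n,off in(("scene",(-2,-1.5)),("top",(2,1.5))):
    d=dict(np.load(f"{n}0.npz"));P=cloud(d);p=d["pixels"].astype(int)
    near=(np.hypot(P[...,0]-475,P[...,1]-375)<55)
    for lo,hi in((10,70),(60,92)):
        m=near&(P[...,2]>lo)&(P[...,2]<hi)
        q=P[m][:,:2].astype(np.float32);c,s,a=cv2.minAreaRect(q)
        w,V=np.linalg.eigh(np.cov(q.T));print(n,lo,m.sum(),"rect",np.round(c),np.round(s),round(a),"pca width axis",np.round(V[:,1],2),"deg",np.degrees(np.arctan2(V[1,1],V[0,1])).round(1),np.sqrt(w).round(1))
E
```

```text
scene 10 373 rect [479. 381.] [26. 74.] 4 pca width axis [-0.06  1.  ] deg 93.6 [ 5.1 20. ]
scene 60 224 rect [478. 377.] [24. 63.] 4 pca width axis [-0.06  1.  ] deg 93.6 [ 6.1 17.3]
top 10 208 rect [478. 372.] [74. 74.] 25 pca width axis [-0.2   0.98] deg 101.7 [ 9.5 21.6]
top 60 187 rect [473. 375.] [28. 64.] 1 pca width axis [-0.19  0.98] deg 101.0 [ 7.4 18.2]
```

Emit:
jog_arm(travel=[[0.6,0.975,0.1],[0.6,0.975,0.1],[0.6,0.975,0.1],[0.6,0.975,0.1],[0.6,0.975,0.1],[0.6,0.975,0.1],[0.6,0.975,0.1],[0.6,0.975,0.1],[0.6,0.975,0.1],[0.6,0.975,0.1]], dr=[[0,0,-0.187],[0,0,-0.187],[0,0,-0.187],[0,0,-0.187],[0,0,-0.187],[0,0,-0.187],[0,0,-0.187],[0,0,-0.187],[0,0,-0.187],[0,0,-0.187]], hand=0.2)

```text
t: 1.1
ee_pos: [453.0, -194.2, 262.3]
orientation: [-2.28, 2.158, 0.001]
ft_force: [-0.2, -0.6, 0.0]
width: 52.8
```

Emit:
jog_arm(travel=[[0.05,1,-0.1],[0.05,1,-0.1],[0.05,1,-0.1],[0.05,1,-0.1],[0.05,1,-0.1],[0.05,1,-0.1],[0.05,1,-0.1],[0.05,1,-0.1],[0.05,1,-0.1],[0.05,1,-0.1]], dr=[[0,0,0],[0,0,0],[0,0,0],[0,0,0],[0,0,0],[0,0,0],[0,0,0],[0,0,0],[0,0,0],[0,0,0]])

```text
t: 2.1
ee_pos: [472.6, 206.3, 221.7]
orientation: [-2.284, 2.156, 0.001]
ft_force: [-0.6, -0.3, -0.6]
width: 52.6
```

```bash
python3 -c "
from workcell import telemetry as t
import numpy as np
o=t.get_obs();print(np.round(o['ee_pos'],1),np.round(o['orientation'],3))"
```

```text
[472.6 206.3 221.7] [-2.284e+00  2.156e+00  1.000e-03]
```

Emit:
jog_arm(travel=[[0.005,0.422,-0.15],[0.005,0.422,-0.15],[0.005,0.422,-0.15],[0.005,0.422,-0.15],[0.005,0.422,-0.15],[0.005,0.422,-0.15],[0.005,0.422,-0.15],[0.005,0.422,-0.15],[0.005,0.422,-0.15],[0.005,0.422,-0.15]], dr=[[0,0,0],[0,0,0],[0,0,0],[0,0,0],[0,0,0],[0,0,0],[0,0,0],[0,0,0],[0,0,0],[0,0,0]])

```text
t: 3.1
ee_pos: [475.0, 374.5, 162.2]
orientation: [-2.283, 2.156, 0.001]
ft_force: [1.0, 0.2, -0.1]
width: 52.4
```

```bash
python3 -c "
from h import *
o=telemetry.get_obs();print(np.round(o['ee_pos'],1),np.round(o['orientation'],3))
I=[]
for n,(u,v) in dict(scene=(384,215),top=(113,200)).items():
    d=imaging.get_image(n);p=d['pixels'][:,:,::-1].copy()
    a=proj(d,o['ee_pos']);print(n,a, proj(d,[474.5,375,121]))
    I.append(cv2.resize(p[v-50:v+50,u-60:u+60],(400,333)))
cv2.imwrite('pics/f1.png',np.hstack(I))"
```

```text
[475.  374.5 162.2] [-2.283e+00  2.156e+00  1.000e-03]
scene [388.43028327 209.71434279] [384.63988691 218.66623891]
top [106.73737224 211.74736864] [111.4195099  214.50228737]
```

View pics/f1.png

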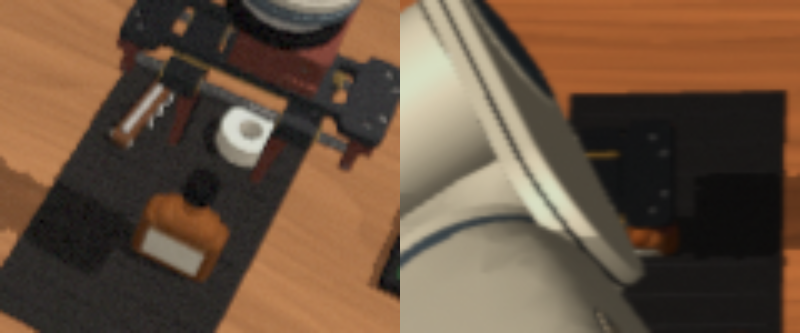

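Emit:
jog_arm(travel=[[0,0,-0.05],[0,0,-0.09],[0,0,-0.12],[0,0,-0.14],[0,0,-0.155],[0,0,-0.165],[0,0,-0.172],[0,0,-0.175],[0,0,-0.175],[0,0,-0.175]], dr=[[0,0,0],[0,0,0],[0,0,0],[0,0,0],[0,0,0],[0,0,0],[0,0,0],[0,0,0],[0,0,0],[0,0,0]])

```text
t: 4.2
ee_pos: [475.0, 375.0, 92.3]
orientation: [-2.283, 2.156, 0.001]
ft_force: [-0.1, -0.7, -0.7]
width: 52.7
```

```bash
python3 -c "
from h import *
o=telemetry.get_obs();print(np.round(o['ee_pos'],1),np.round(o['ft_force'],1))
I=[]
for n,(u,v) in dict(scene=(384,215)).items():
    d=imaging.get_image(n);p=d['pixels'][:,:,::-1].copy()
    I.append(cv2.resize(p[v-40:v+40,u-50:u+50],(600,480)))
cv2.imwrite('pics/f2.png',np.hstack(I))"
```

```text
[475.  375.   92.3] [-0.1 -0.7 -0.7]
```

View pics/f2.png

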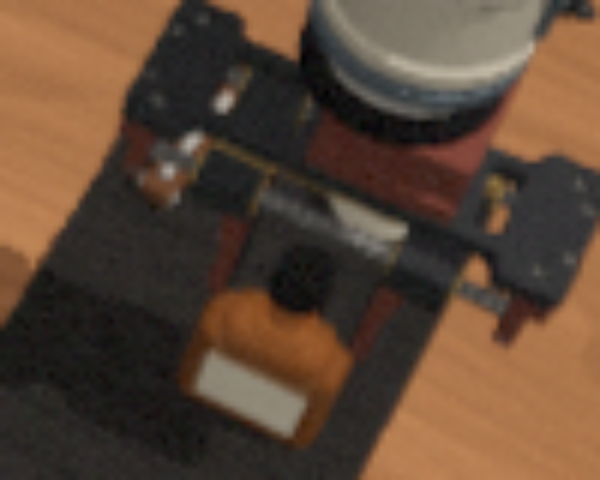

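Emit:
jog_arm(travel=[[0,0,0],[0,0,0],[0,0,0],[0,0,0],[0,0,0],[0,0,0],[0,0,0],[0,0,0],[0,0,0],[0,0,0]], dr=[[0,0,0],[0,0,0],[0,0,0],[0,0,0],[0,0,0],[0,0,0],[0,0,0],[0,0,0],[0,0,0],[0,0,0]], hand=-1)

```text
t: 5.25
ee_pos: [475.0, 374.9, 92.3]
orientation: [-2.283, 2.156, 0.001]
ft_force: [-0.8, -1.7, 0.6]
width: 23.6
```

Emit:
jog_arm(travel=[[0,0,0.02],[0,0,0.06],[0,0,0.12],[0,0,0.18],[0,0,0.24],[0,0,0.3],[0,-0.04,0.36],[0.005,-0.1,0.41],[0.01,-0.18,0.44],[0.015,-0.26,0.45]], dr=[[0,0,0],[0,0,0],[0,0,0],[0,0,0],[0,0,0],[0,0,-0.02],[0,0,-0.04],[0,0,-0.06],[0,0,-0.08],[0,0,-0.089]])

```text
t: 6.25
ee_pos: [481.5, 270.6, 275.3]
orientation: [-2.124, 2.307, -0.001]
ft_force: [0.6, 0.2, -2.8]
width: 23.1
```

Emit:
jog_arm(travel=[[0.01,-0.08,0],[0.02,-0.17,0],[0.03,-0.27,0],[0.04,-0.37,0],[0.05,-0.47,0],[0.06,-0.57,0],[0.07,-0.67,0],[0.08,-0.77,0],[0.09,-0.87,0],[0.1,-0.96,0]], dr=[[0,0,0],[0,0,0],[0,0,0],[0,0,0],[0,0,0],[0,0,0],[0,0,0],[0,0,0],[0,0,0],[0,0,0]])

```text
t: 7.25
ee_pos: [521.5, -115.2, 276.8]
orientation: [-2.123, 2.307, -0.003]
ft_force: [1.4, 0.3, -2.8]
width: 23.6
```

Emit:
jog_arm(travel=[[0.005,-0.09,0],[0.01,-0.18,0],[0.015,-0.28,0],[0.02,-0.37,0],[0.025,-0.43,-0.02],[0.029,-0.46,-0.06],[0.029,-0.462,-0.12],[0.029,-0.462,-0.19],[0.029,-0.462,-0.25],[0.029,-0.462,-0.3]], dr=[[0,0,0],[0,0,0],[0,0,0],[0,0,0],[0,0,0],[0,0,0],[0,0,0],[0,0,0],[0,0,0],[0,0,0]])

```text
t: 8.25
ee_pos: [532.3, -298.7, 155.1]
orientation: [-2.124, 2.307, 0.001]
ft_force: [0.2, -0.8, -2.1]
width: 23.1
```

```bash
python3 -c "
from h import *
o=telemetry.get_obs();print(np.round(o['ee_pos'],1),np.round(o['ft_force'],1))
I=[]
for n,(u,v) in dict(scene=(180,140),top=(370,190)).items():
    d=imaging.get_image(n);p=d['pixels'][:,:,::-1].copy()
    I.append(cv2.resize(p[v-50:v+50,u-50:u+50],(400,400)))
cv2.imwrite('pics/f3.png',np.hstack(I))"
```

```text
[ 532.3 -298.7  155.1] [ 0.2 -0.8 -2.1]
```

View pics/f3.png

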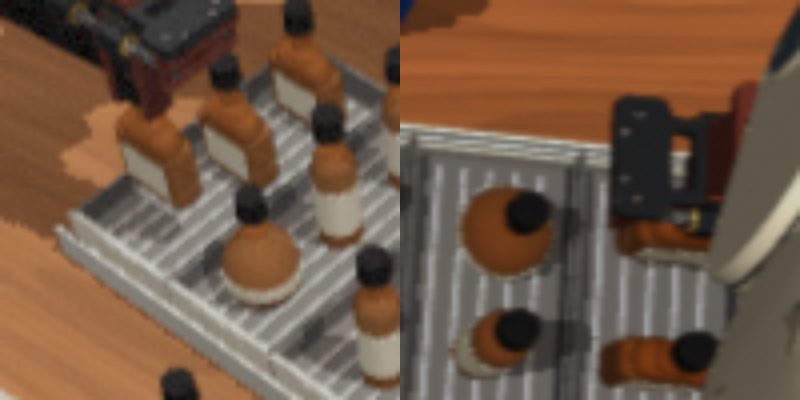

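Emit:
jog_arm(travel=[[0.002,-0.003,-0.02],[0.002,-0.003,-0.05],[0.002,-0.003,-0.075],[0.002,-0.003,-0.09],[0.002,-0.003,-0.1],[0.002,-0.003,-0.105],[0.002,-0.003,-0.108],[0.002,-0.003,-0.11],[0.002,-0.003,-0.111],[0.002,-0.003,-0.112]], dr=[[0,0,0],[0,0,0],[0,0,0],[0,0,0],[0,0,0],[0,0,0],[0,0,0],[0,0,0],[0,0,0],[0,0,0]])

```text
t: 9.35
ee_pos: [531.9, -299.2, 109.1]
orientation: [-2.125, 2.307, 0.006]
ft_force: [-0.3, 0.3, -1.7]
width: 23.6
```

Emit:
jog_arm(travel=[[0,0,-0.001],[0,0,-0.002],[0,0,-0.003],[0,0,-0.004],[0,0,-0.005],[0,0,-0.005],[0,0,-0.005],[0,0,-0.005],[0,0,-0.005],[0,0,-0.005]], dr=[[0,0,0],[0,0,0],[0,0,0],[0,0,0],[0,0,0],[0,0,0],[0,0,0],[0,0,0],[0,0,0],[0,0,0]])

```text
t: 10.35
ee_pos: [532.5, -299.3, 108.3]
orientation: [-2.124, 2.307, 0.005]
ft_force: [-1.2, 2.5, 7.9]
width: 23.4
```

Emit:
jog_arm(travel=[[0,0,0],[0,0,0],[0,0,0],[0,0,0],[0,0,0],[0,0,0.01],[0,0,0.04],[0,0,0.1],[0,0,0.18],[0,0,0.28]], dr=[[0,0,0],[0,0,0],[0,0,0],[0,0,0],[0,0,0],[0,0,0],[0,0,0],[0,0,0],[0,0,0],[0,0,0]], hand=0.2)

```text
t: 11.35
ee_pos: [531.8, -298.9, 221.3]
orientation: [-2.125, 2.307, 0.008]
ft_force: [0.5, -0.7, 0.2]
width: 53.1
```

Emit:
jog_arm(travel=[[0.01,0.1,0],[0.02,0.22,0],[0.03,0.34,0],[0.04,0.46,0],[0.05,0.58,0],[0.06,0.7,-0.02],[0.07,0.8,-0.06],[0.083,0.835,-0.1],[0.083,0.835,-0.115],[0.083,0.835,-0.115]], dr=[[0,0,0],[0,0,0],[0,0,0],[0,0,0],[0,0,0],[0,0,0],[0,0,0],[0,0,0],[0,0,0],[0,0,0]])

```text
t: 12.35
ee_pos: [564.5, 34.3, 174.5]
orientation: [-2.126, 2.308, 0.009]
ft_force: [0.5, -0.8, -0.2]
width: 52.8
```

```bash
python3 -c "
from h import *
o=telemetry.get_obs();print(np.round(o['ee_pos'],1),np.round(o['orientation'],4))
I=[]
for n,(u,v) in dict(scene=(250,165)).items():
    d=imaging.get_image(n);caps(d);p=d['pixels'][:,:,::-1].copy()
    I.append(cv2.resize(p[v-70:v+50,u-90:u+60],(750,600)))
cv2.imwrite('pics/f4.png',np.hstack(I))"
```

```text
[564.5  34.3 174.5] [-2.1263  2.3082  0.009 ]
[106.  86.] 1973 n 545 cloud [ 552. -629.  113.] ray [ 554. -628.  114.]
[204.  94.] 58 n 29 cloud [ 375. -283.  137.] ray [ 377. -281.  138.]
[186. 108.] 65 n 36 cloud [ 454. -290.  136.] ray [ 455. -289.  137.]
[229. 106.] 47 n 28 cloud [ 386. -175.  150.] ray [ 387. -174.  151.]
[212. 121.] 71 n 41 cloud [ 464. -182.  150.] ray [ 466. -180.  152.]
[168. 123.] 59 n 31 cloud [ 533. -294.  136.] ray [ 534. -293.  138.]
[192. 141.] 68 n 38 cloud [ 539. -196.  122.] ray [ 540. -195.  124.]
[289. 145.] 14 n 9 cloud [400.  45. 123.] ray [402.  46. 125.]
[223. 156.] 79 n 47 cloud [555. -71. 150.] ray [556. -70. 152.]
[252. 180.] 79 n 50 cloud [567.  36. 136.] ray [568.  37. 138.]
[175. 187.] 80 n 52 cloud [ 700. -123.  131.] ray [ 700. -122.  133.]
[202. 201.] 78 n 50 cloud [694. -35. 131.] ray [695. -35. 132.]
[299. 205.] 81 n 50 cloud [562. 178. 131.] ray [563. 179. 133.]
[451. 306.] 262 n 119 cloud [581. 595.  94.] ray [581. 595.  95.]
[461. 290.] 91 n 27 cloud [528. 600.  93.] ray [529. 600.  95.]
[471. 299.] 23 n 11 cloud [540. 628.  93.] ray [541. 627.  96.]
```

View pics/f4.png

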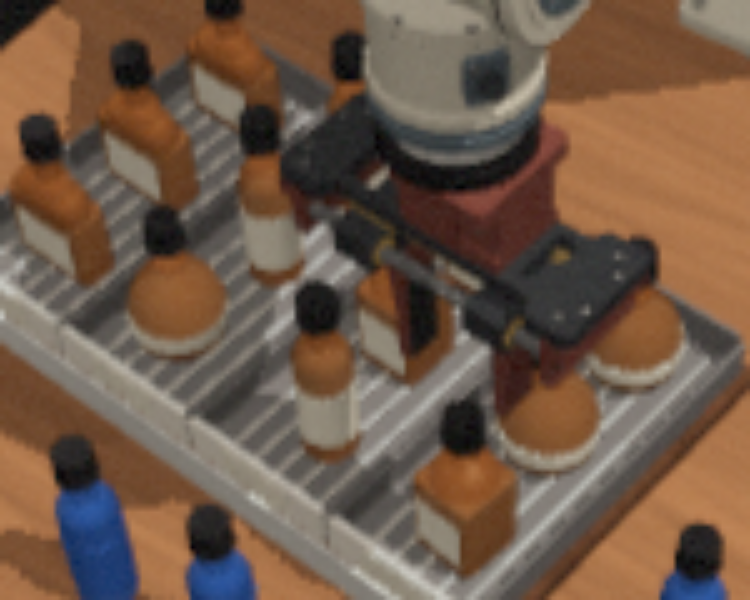

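Emit:
jog_arm(travel=[[0.002,0.002,-0.04],[0.002,0.002,-0.08],[0.002,0.002,-0.11],[0.002,0.002,-0.135],[0.002,0.002,-0.15],[0.002,0.002,-0.16],[0.002,0.002,-0.165],[0.002,0.002,-0.166],[0.002,0.002,-0.166],[0.002,0.002,-0.166]], dr=[[0,0,0],[0,0,0],[0,0,0],[0,0,0],[0,0,0],[0,0,0],[0,0,0],[0,0,0],[0,0,0],[0,0,0]])

```text
t: 13.4
ee_pos: [565.9, 34.7, 109.1]
orientation: [-2.124, 2.308, 0.007]
ft_force: [0.0, -0.3, -0.7]
width: 53.1
```

Emit:
jog_arm(travel=[[0,0,0],[0,0,0],[0,0,0],[0,0,0],[0,0,0],[0,0,0],[0,0,0],[0,0,0],[0,0,0],[0,0,0]], dr=[[0,0,0],[0,0,0],[0,0,0],[0,0,0],[0,0,0],[0,0,0],[0,0,0],[0,0,0],[0,0,0],[0,0,0]], hand=-1)

```text
t: 14.4
ee_pos: [565.9, 34.7, 109.0]
orientation: [-2.124, 2.308, 0.007]
ft_force: [0.8, -0.3, -1.0]
width: 23.4
```

Emit:
jog_arm(travel=[[0,0,0.02],[0,0,0.07],[0,0,0.14],[0,0,0.21],[0,0,0.27],[-0.01,0.02,0.3],[-0.04,0.06,0.31],[-0.09,0.12,0.31],[-0.15,0.19,0.31],[-0.21,0.27,0.31]], dr=[[0,0,0],[0,0,0],[0,0,0],[0,0,0],[0,0,0],[0,0,0],[0,0,0],[0,0,0],[0,0,0],[0,0,0]])

```text
t: 15.4
ee_pos: [480.1, 143.5, 232.6]
orientation: [-2.124, 2.31, 0.008]
ft_force: [1.0, 0.4, -3.3]
width: 23.4
```

Emit:
jog_arm(travel=[[-0.06,0.08,0],[-0.1,0.13,-0.04],[-0.105,0.142,-0.1],[-0.105,0.142,-0.17],[-0.105,0.142,-0.23],[-0.105,0.142,-0.28],[-0.105,0.142,-0.31],[-0.105,0.142,-0.33],[-0.105,0.142,-0.34],[-0.105,0.142,-0.345]], dr=[[0,0,0],[0,0,0],[0,0,0],[0,0,0],[0,0,0],[0,0,0],[0,0,0],[0,0,0],[0,0,0],[0,0,0]])

```text
t: 16.4
ee_pos: [438.4, 200.4, 94.8]
orientation: [-2.123, 2.31, 0.008]
ft_force: [-0.1, -0.2, -2.4]
width: 23.5
```

Need 5 mm more; lower until touching, then release and rise.

Emit:
jog_arm(travel=[[0,0,-0.003],[0,0,-0.006],[0,0,-0.009],[0,0,-0.011],[0,0,-0.012],[0,0,-0.013],[0,0,-0.013],[0,0,-0.013],[0,0,-0.013],[0,0,-0.013]], dr=[[0,0,0],[0,0,0],[0,0,0],[0,0,0],[0,0,0],[0,0,0],[0,0,0],[0,0,0],[0,0,0],[0,0,0]])

```text
t: 17.4
ee_pos: [438.6, 200.4, 90.0]
orientation: [-2.123, 2.309, 0.008]
ft_force: [-0.7, -1.0, 5.3]
width: 23.3
```

Emit:
jog_arm(travel=[[0,0,0],[0,0,0],[0,0,0],[0,0,0],[0,0,0],[0,0,0.01],[0,0,0.04],[0,0,0.1],[0,0,0.18],[0,0,0.28]], dr=[[0,0,0],[0,0,0],[0,0,0],[0,0,0],[0,0,0],[0,0,0],[0,0,0],[0,0,0],[0,0,0],[0,0,0]], hand=0.2)

```text
t: 18.4
ee_pos: [437.8, 200.1, 203.1]
orientation: [-2.124, 2.311, 0.009]
ft_force: [0.4, 0.5, 0.2]
width: 52.9
```

Emit:
jog_arm(travel=[[0.02,-0.08,0],[0.04,-0.18,0],[0.07,-0.29,0],[0.1,-0.4,0],[0.13,-0.51,0],[0.16,-0.62,0],[0.19,-0.73,0],[0.22,-0.84,0],[0.24,-0.94,0],[0.252,-0.992,0]], dr=[[0,0,0],[0,0,0],[0,0,0],[0,0,0],[0,0,0],[0,0,0],[0,0,0],[0,0,0],[0,0,0],[0,0,0]])

```text
t: 19.4
ee_pos: [539.1, -199.9, 204.3]
orientation: [-2.121, 2.313, 0.006]
ft_force: [-0.4, -0.3, 0.8]
width: 52.8
```

Emit:
jog_arm(travel=[[0,-0.002,-0.05],[0,-0.004,-0.12],[0,-0.004,-0.18],[0,-0.004,-0.22],[0,-0.004,-0.245],[0,-0.004,-0.26],[0,-0.004,-0.268],[0,-0.004,-0.272],[0,-0.004,-0.272],[0,-0.004,-0.272]], dr=[[0,0,0],[0,0,0],[0,0,0],[0,0,0],[0,0,0],[0,0,0],[0,0,0],[0,0,0],[0,0,0],[0,0,0]])

```text
t: 20.4
ee_pos: [539.5, -201.7, 96.1]
orientation: [-2.121, 2.313, 0.005]
ft_force: [-0.1, -0.1, -0.2]
width: 52.9
```

Emit:
jog_arm(travel=[[0,0.005,-0.002],[0,0.01,-0.004],[0,0.01,-0.004],[0,0.01,-0.004],[0,0.01,-0.004],[0,0.01,-0.004],[0,0.01,-0.004],[0,0.01,-0.004],[0,0.01,-0.004],[0,0.01,-0.004]], dr=[[0,0,0],[0,0,0],[0,0,0],[0,0,0],[0,0,0],[0,0,0],[0,0,0],[0,0,0],[0,0,0],[0,0,0]])

```text
t: 21.4
ee_pos: [539.5, -197.6, 94.5]
orientation: [-2.121, 2.313, 0.005]
ft_force: [-0.6, -0.9, -0.2]
width: 52.6
```

Emit:
jog_arm(travel=[[0,0,0],[0,0,0],[0,0,0],[0,0,0],[0,0,0],[0,0,0],[0,0,0],[0,0,0],[0,0,0],[0,0,0]], dr=[[0,0,0],[0,0,0],[0,0,0],[0,0,0],[0,0,0],[0,0,0],[0,0,0],[0,0,0],[0,0,0],[0,0,0]], hand=-1)

```text
t: 22.4
ee_pos: [539.4, -197.6, 94.5]
orientation: [-2.121, 2.313, 0.005]
ft_force: [0.3, -0.0, -1.6]
width: 23.4
```

Emit:
jog_arm(travel=[[0,0,0.02],[0,0,0.07],[0,0,0.14],[0,0,0.21],[0,0,0.28],[0,0,0.34],[0,0.01,0.38],[0,0.04,0.4],[0.005,0.1,0.4],[0.01,0.17,0.4]], dr=[[0,0,0],[0,0,0],[0,0,0],[0,0,0],[0,0,0],[0,0,0],[0,0,0],[0,0,0],[0,0,0],[0,0,0]])

```text
t: 23.4
ee_pos: [543.1, -128.8, 254.6]
orientation: [-2.12, 2.314, 0.005]
ft_force: [0.2, 0.3, -2.1]
width: 23.2
```

Emit:
jog_arm(travel=[[0.01,0.09,0],[0.02,0.19,0],[0.035,0.29,0],[0.045,0.36,0],[0.048,0.39,-0.02],[0.048,0.397,-0.06],[0.048,0.397,-0.12],[0.048,0.397,-0.19],[0.048,0.397,-0.25],[0.048,0.397,-0.3]], dr=[[0,0,0],[0,0,0],[0,0,0],[0,0,0],[0,0,0],[0,0,0],[0,0,0],[0,0,0],[0,0,0],[0,0,0]])

```text
t: 24.4
ee_pos: [560.9, 29.8, 132.5]
orientation: [-2.121, 2.316, 0.007]
ft_force: [-0.4, -0.0, -1.1]
width: 23.4
```

Emit:
jog_arm(travel=[[0.005,-0.002,-0.02],[0.005,-0.002,-0.045],[0.005,-0.002,-0.065],[0.005,-0.002,-0.078],[0.005,-0.002,-0.085],[0.005,-0.002,-0.09],[0.005,-0.002,-0.093],[0.005,-0.002,-0.095],[0.005,-0.002,-0.096],[0.005,-0.002,-0.097]], dr=[[0,0,0],[0,0,0],[0,0,0],[0,0,0],[0,0,0],[0,0,0],[0,0,0],[0,0,0],[0,0,0],[0,0,0]])

```text
t: 25.4
ee_pos: [563.4, 29.0, 94.3]
orientation: [-2.12, 2.315, 0.006]
ft_force: [-0.5, -0.8, 5.5]
width: 23.4
```

Touched down. Release and rise.

Emit:
jog_arm(travel=[[0,0,0],[0,0,0],[0,0,0],[0,0,0],[0,0,0],[0,0,0.01],[0,0,0.04],[0,0,0.1],[0,0,0.18],[0,0,0.28]], dr=[[0,0,0],[0,0,0],[0,0,0],[0,0,0],[0,0,0],[0,0,0],[0,0,0],[0,0,0],[0,0,0],[0,0,0]], hand=0.2)

```text
t: 26.4
ee_pos: [562.5, 28.9, 207.3]
orientation: [-2.121, 2.316, 0.008]
ft_force: [0.7, 0.1, -1.3]
width: 52.7
```

Emit:
jog_arm(travel=[[-0.01,-0.08,0],[-0.02,-0.18,0],[-0.025,-0.24,0],[-0.025,-0.252,-0.02],[-0.025,-0.252,-0.05],[-0.025,-0.252,-0.07],[-0.025,-0.252,-0.08],[-0.025,-0.252,-0.08],[-0.025,-0.252,-0.08],[-0.025,-0.252,-0.08]], dr=[[0,0,0],[0,0,0],[0,0,0],[0,0,0],[0,0,0],[0,0,0],[0,0,0],[0,0,0],[0,0,0],[0,0,0]])

```text
t: 27.4
ee_pos: [552.9, -71.5, 175.6]
orientation: [-2.122, 2.315, 0.008]
ft_force: [0.5, -0.3, 0.1]
width: 52.7
```

Emit:
jog_arm(travel=[[0,0,-0.03],[0,0,-0.06],[0,0,-0.085],[0,0,-0.105],[0,0,-0.12],[0,0,-0.128],[0,0,-0.132],[0,0,-0.132],[0,0,-0.132],[0,0,-0.132]], dr=[[0,0,0],[0,0,0],[0,0,0],[0,0,0],[0,0,0],[0,0,0],[0,0,0],[0,0,0],[0,0,0],[0,0,0]])

```text
t: 28.4
ee_pos: [553.1, -71.5, 123.2]
orientation: [-2.121, 2.315, 0.007]
ft_force: [-0.5, 1.4, 0.1]
width: 52.8
```

Emit:
jog_arm(travel=[[0,0,0],[0,0,0],[0,0,0],[0,0,0],[0,0,0],[0,0,0],[0,0,0],[0,0,0],[0,0,0],[0,0,0]], dr=[[0,0,0],[0,0,0],[0,0,0],[0,0,0],[0,0,0],[0,0,0],[0,0,0],[0,0,0],[0,0,0],[0,0,0]], hand=-1)

```text
t: 29.4
ee_pos: [553.1, -71.5, 123.1]
orientation: [-2.122, 2.315, 0.007]
ft_force: [-0.3, 0.2, 0.3]
width: 23.5
```

Emit:
jog_arm(travel=[[0,0,0.02],[0,0,0.06],[0,0,0.11],[0,-0.01,0.14],[-0.002,-0.04,0.15],[-0.006,-0.09,0.15],[-0.012,-0.15,0.15],[-0.018,-0.21,0.15],[-0.022,-0.26,0.15],[-0.025,-0.295,0.15]], dr=[[0,0,0],[0,0,0],[0,0,0],[0,0,0],[0,0,0],[0,0,0],[0,0,0],[0,0,0],[0,0,0],[0,0,0]])

```text
t: 30.4
ee_pos: [542.4, -191.5, 182.6]
orientation: [-2.121, 2.316, 0.008]
ft_force: [-0.9, 1.1, -1.2]
width: 23.4
```

Emit:
jog_arm(travel=[[0.002,0.003,-0.02],[0.002,0.003,-0.05],[0.002,0.003,-0.085],[0.002,0.003,-0.11],[0.002,0.003,-0.128],[0.002,0.003,-0.138],[0.002,0.003,-0.144],[0.002,0.003,-0.148],[0.002,0.003,-0.15],[0.002,0.003,-0.151]], dr=[[0,0,0],[0,0,0],[0,0,0],[0,0,0],[0,0,0],[0,0,0],[0,0,0],[0,0,0],[0,0,0],[0,0,0]])

```text
t: 31.4
ee_pos: [543.8, -190.5, 123.0]
orientation: [-2.12, 2.316, 0.005]
ft_force: [-0.6, 0.4, 5.1]
width: 23.3
```

Emit:
jog_arm(travel=[[0,0,0],[0,0,0],[0,0,0],[0,0,0],[0,0,0],[0,0,0.01],[0,0,0.04],[0,0,0.1],[0,0,0.16],[0,0,0.2]], dr=[[0,0,0],[0,0,0],[0,0,0],[0,0,0],[0,0,0],[0,0,0],[0,0,0],[0,0,0],[0,0,0],[0,0,0]], hand=0.2)

```text
t: 32.4
ee_pos: [544.6, -190.8, 205.8]
orientation: [-2.119, 2.315, 0.002]
ft_force: [0.6, -0.2, 0.8]
width: 52.9
```

Emit:
jog_arm(travel=[[-0.02,0.08,0],[-0.04,0.18,0],[-0.07,0.29,0],[-0.1,0.4,0],[-0.13,0.51,0],[-0.16,0.62,0],[-0.19,0.73,0],[-0.22,0.84,0],[-0.25,0.94,0],[-0.262,0.976,0]], dr=[[0,0,0],[0,0,0],[0,0,0],[0,0,0],[0,0,0],[0,0,0],[0,0,0],[0,0,0],[0,0,0],[0,0,0]])

```text
t: 33.4
ee_pos: [439.0, 202.6, 206.9]
orientation: [-2.121, 2.311, 0.002]
ft_force: [0.9, 0.6, -0.1]
width: 52.7
```

```bash
python3 -c "
from h import *
o=telemetry.get_obs();print(np.round(o['ee_pos'],1),np.round(o['orientation'],4))
d=imaging.get_image('scene');caps(d);p=d['pixels'][:,:,::-1]
cv2.imwrite('pics/f5.png',cv2.resize(p[80:240,140:340],(750,600)))"
```

```text
[439.  202.6 206.9] [-2.1211e+00  2.3109e+00  1.8000e-03]
[106.  86.] 1967 n 550 cloud [ 552. -628.  113.] ray [ 554. -626.  114.]
[204.  94.] 55 n 30 cloud [ 375. -283.  136.] ray [ 376. -281.  138.]
[230. 106.] 61 n 33 cloud [ 385. -173.  150.] ray [ 386. -172.  151.]
[186. 108.] 54 n 29 cloud [ 455. -290.  136.] ray [ 456. -289.  138.]
[212. 121.] 69 n 37 cloud [ 464. -181.  150.] ray [ 465. -180.  151.]
[168. 123.] 59 n 33 cloud [ 534. -295.  136.] ray [ 535. -293.  138.]
[257. 126.] 60 n 32 cloud [395. -66. 135.] ray [396. -65. 137.]
[192. 137.] 71 n 41 cloud [ 545. -188.  150.] ray [ 546. -187.  152.]
[240. 142.] 74 n 45 cloud [474. -73. 136.] ray [475. -72. 137.]
[287. 147.] 62 n 35 cloud [407.  43. 122.] ray [408.  44. 124.]
[270. 164.] 73 n 44 cloud [485.  36. 122.] ray [486.  37. 124.]
[252. 182.] 76 n 48 cloud [564.  30. 122.] ray [565.  31. 123.]
[329. 181.] 70 n 42 cloud [441. 202. 118.] ray [443. 202. 120.]
[174. 188.] 70 n 43 cloud [ 700. -122.  132.] ray [ 701. -121.  133.]
[202. 201.] 78 n 50 cloud [694. -35. 131.] ray [695. -34. 133.]
[299. 205.] 79 n 49 cloud [562. 178. 131.] ray [563. 179. 133.]
[451. 306.] 263 n 114 cloud [580. 595.  94.] ray [581. 595.  95.]
[461. 290.] 96 n 30 cloud [529. 602.  94.] ray [529. 602.  94.]
[471. 299.] 23 n 11 cloud [539. 628.  92.] ray [540. 628.  93.]
```

View pics/f5.png

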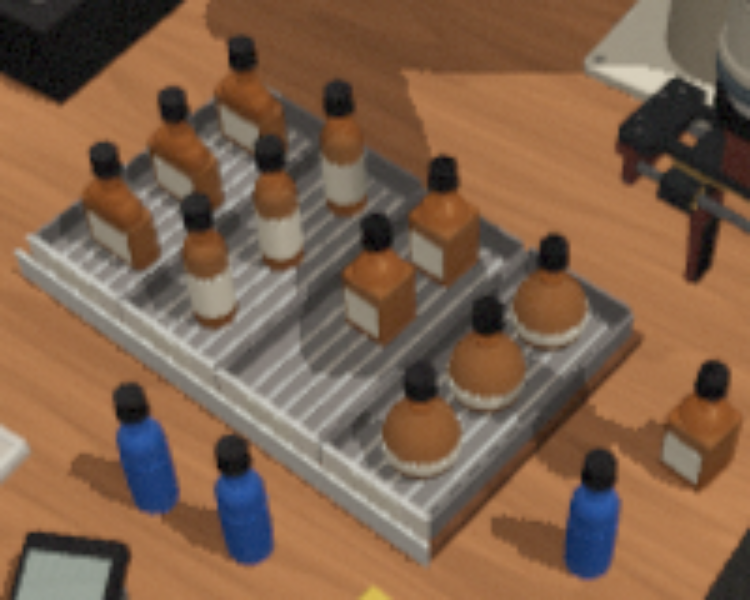

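The picture shows flask, slim and globe upright in line with their own stock; the square bottle stands upright on the counter at crop (700,430). I'm now fetching it.

Emit:
jog_arm(travel=[[0,-0.005,-0.06],[0,-0.005,-0.13],[0,-0.005,-0.19],[0,-0.005,-0.235],[0,-0.005,-0.265],[0,-0.005,-0.28],[0,-0.005,-0.288],[0,-0.005,-0.292],[0,-0.005,-0.292],[0,-0.005,-0.292]], dr=[[0,0,0],[0,0,0],[0,0,0],[0,0,0],[0,0,0],[0,0,0],[0,0,0],[0,0,0],[0,0,0],[0,0,0]])

```text
t: 34.45
ee_pos: [439.3, 201.3, 90.6]
orientation: [-2.121, 2.31, 0.002]
ft_force: [0.7, -1.1, -0.1]
width: 52.5
```

Emit:
jog_arm(travel=[[0,0,0],[0,0,0],[0,0,0],[0,0,0],[0,0,0],[0,0,0],[0,0,0],[0,0,0],[0,0,0],[0,0,0]], dr=[[0,0,0],[0,0,0],[0,0,0],[0,0,0],[0,0,0],[0,0,0],[0,0,0],[0,0,0],[0,0,0],[0,0,0]], hand=-1)

```text
t: 35.45
ee_pos: [439.2, 201.2, 90.6]
orientation: [-2.121, 2.31, 0.002]
ft_force: [-0.8, 0.8, 0.1]
width: 23.0
```

Emit:
jog_arm(travel=[[0,0,0.02],[0,0,0.07],[0,0,0.14],[0,0,0.21],[0,0,0.28],[0,0,0.35],[0.005,-0.01,0.4],[0.02,-0.04,0.43],[0.05,-0.1,0.44],[0.08,-0.18,0.44]], dr=[[0,0,0],[0,0,0],[0,0,0],[0,0,0],[0,0,0],[0,0,0],[0,0,0],[0,0,0],[0,0,0],[0,0,0]])

```text
t: 36.45
ee_pos: [471.8, 128.6, 267.4]
orientation: [-2.122, 2.307, 0.001]
ft_force: [0.5, 0.1, -2.9]
width: 23.3
```

Emit:
jog_arm(travel=[[0.04,-0.09,0],[0.08,-0.18,0],[0.12,-0.28,0],[0.16,-0.38,0],[0.19,-0.46,0],[0.203,-0.51,-0.02],[0.205,-0.525,-0.05],[0.205,-0.525,-0.1],[0.205,-0.525,-0.16],[0.205,-0.525,-0.21]], dr=[[0,0,0],[0,0,0],[0,0,0],[0,0,0],[0,0,0],[0,0,0],[0,0,0],[0,0,0],[0,0,0],[0,0,0]])

```text
t: 37.45
ee_pos: [552.4, -81.0, 181.4]
orientation: [-2.123, 2.308, 0.004]
ft_force: [-0.5, -0.7, -1.8]
width: 23.3
```

Need z about 109.8, i.e. −72 mm (−0.18).

Emit:
jog_arm(travel=[[0.002,0,-0.03],[0.002,0,-0.07],[0.002,0,-0.11],[0.002,0,-0.14],[0.002,0,-0.158],[0.002,0,-0.168],[0.002,0,-0.174],[0.002,0,-0.178],[0.002,0,-0.18],[0.002,0,-0.181]], dr=[[0,0,0],[0,0,0],[0,0,0],[0,0,0],[0,0,0],[0,0,0],[0,0,0],[0,0,0],[0,0,0],[0,0,0]])

```text
t: 38.45
ee_pos: [553.6, -81.1, 109.6]
orientation: [-2.123, 2.307, 0.003]
ft_force: [-0.4, -0.7, 3.8]
width: 23.2
```

Touched down. I'll release, rise and move back clear of the top view.

Emit:
jog_arm(travel=[[0,0,0],[0,0,0],[0,0,0],[0,0,0],[0,0,0],[0,0,0.01],[0,0,0.04],[0,0,0.1],[0,0,0.18],[0,0,0.28]], dr=[[0,0,0],[0,0,0],[0,0,0],[0,0,0],[0,0,0],[0,0,0],[0,0,0],[0,0,0],[0,0,0],[0,0,0]], hand=0.2)

```text
t: 39.45
ee_pos: [552.8, -80.9, 222.6]
orientation: [-2.123, 2.308, 0.005]
ft_force: [0.9, 0.5, 0.4]
width: 52.8
```

Emit:
jog_arm(travel=[[-0.02,0.1,0.02],[-0.04,0.2,0.04],[-0.06,0.3,0.06],[-0.08,0.42,0.08],[-0.1,0.54,0.1],[-0.12,0.66,0.1],[-0.14,0.78,0.1],[-0.16,0.9,0.1],[-0.18,0.98,0.1],[-0.2,1,0.1]], dr=[[0,0,0],[0,0,0],[0,0,0],[0,0,0],[0,0,0],[0,0,0],[0,0,0],[0,0,0],[0,0,0],[0,0,0]])

```text
t: 40.45
ee_pos: [472.3, 322.2, 263.6]
orientation: [-2.126, 2.304, 0.005]
ft_force: [0.3, -0.5, -0.3]
width: 52.5
```

```bash
python3 -c "
from h import *
I=[]
for n,s in dict(scene=(80,240,140,340),top=(150,300,215,415)).items():
    d=imaging.get_image(n);print(n);caps(d);p=d['pixels'][:,:,::-1]
    I.append(cv2.resize(p[s[0]:s[1],s[2]:s[3]],(400,320)))
cv2.imwrite('pics/f6.png',np.hstack(I))"
```

```text
scene
[106.  86.] 1964 n 567 cloud [ 553. -629.  113.] ray [ 555. -628.  114.]
[204.  94.] 57 n 30 cloud [ 375. -283.  136.] ray [ 376. -282.  138.]
[230. 106.] 60 n 29 cloud [ 385. -174.  150.] ray [ 387. -172.  152.]
[186. 108.] 54 n 27 cloud [ 455. -290.  136.] ray [ 456. -289.  138.]
[212. 121.] 67 n 38 cloud [ 464. -181.  150.] ray [ 465. -180.  151.]
[168. 122.] 58 n 29 cloud [ 534. -294.  136.] ray [ 535. -293.  138.]
[258. 126.] 63 n 33 cloud [396. -65. 136.] ray [397. -64. 137.]
[192. 136.] 71 n 40 cloud [ 545. -189.  150.] ray [ 546. -187.  152.]
[240. 142.] 72 n 40 cloud [474. -73. 136.] ray [475. -73. 137.]
[287. 147.] 63 n 37 cloud [406.  44. 122.] ray [408.  45. 124.]
[221. 158.] 73 n 40 cloud [554. -79. 136.] ray [555. -78. 138.]
[270. 164.] 73 n 42 cloud [485.  36. 122.] ray [486.  37. 124.]
[252. 181.] 76 n 46 cloud [563.  30. 122.] ray [565.  31. 124.]
[174. 188.] 70 n 45 cloud [ 700. -123.  131.] ray [ 701. -121.  132.]
[202. 201.] 78 n 49 cloud [694. -35. 132.] ray [695. -34. 133.]
[299. 205.] 83 n 51 cloud [562. 179. 131.] ray [562. 179. 133.]
[451. 306.] 263 n 1
[... 697 characters left out ...]
[ 528. -297.  138.]
[256. 214.] 90 n 65 cloud [481.  34. 124.] ray [481.  34. 125.]
[302. 218.] 92 n 71 cloud [470. -75. 137.] ray [470. -75. 139.]
[349. 222.] 95 n 73 cloud [ 461. -185.  151.] ray [ 461. -184.  153.]
[393. 228.] 101 n 64 cloud [ 450. -294.  138.] ray [ 450. -293.  140.]
[253. 247.] 86 n 66 cloud [402.  41. 124.] ray [402.  41. 126.]
[478. 255.] 808 n 101 cloud [ 375. -500.  127.] ray [ 376. -504.  120.]
[299. 252.] 91 n 65 cloud [391. -67. 138.] ray [391. -67. 140.]
[347. 256.] 100 n 77 cloud [ 381. -177.  152.] ray [ 381. -177.  153.]
[392. 261.] 110 n 60 cloud [ 371. -286.  138.] ray [ 371. -286.  140.]
[506. 263.] 16 n 15 cloud [ 369. -555.  139.] ray [ 369. -554.  141.]
```

View pics/f6.png

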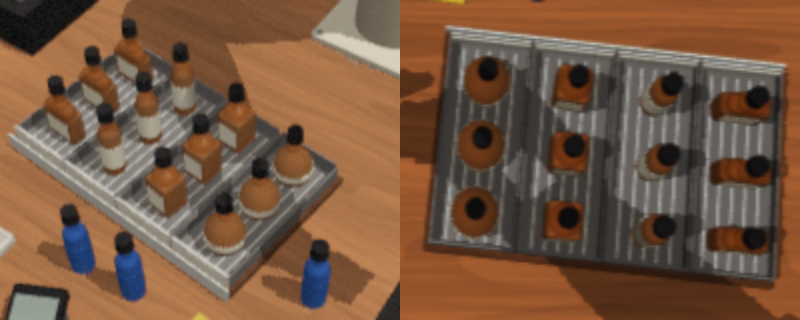

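```bash
python3 -c "
from workcell import ticket
print(ticket.close_job())"
```

```text
the job is handed in; nothing more can be done
None
```

All four bottles are back in the front places of their own trays, and I handed the job in at about 40 s of the 112 s allowed; no verdict was given.

- **Moves:** The flask went from the mat to its tray first. The square bottle then waited on the free counter while the globe and the slim bottle went to their trays, and it went back last. The blue look-alikes were not touched.
- **Position:** In the last pictures from both cameras, each cap lies within about 5 mm of the place 80 mm ahead of its stock.
- **Height:** The cap heights match bottles standing on the tray floor, at about z = 19 mm.
- **Upright and square:** All four look upright, and the flask's broad face looks parallel to its stock. I judged this by eye in the pictures and did not measure the angles.
- **Robot:** Every set-down pressed with 8 N or less. The gripper was open and well clear at the end.
- **Disagreement:** The two cameras differ by a constant 4–5 mm, so I used their average.

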